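# Open the spice box and point out the red-lidded jar

### The job

Show me which jar is the chilli, the one with the red lid: gently push the spice box's clear cover fully open by its wooden cross-bar with the fingertips (do not grip it), then point at the red lid from above, the fingertips about two centimetres over its middle. Hold still there for a good two seconds and finish still pointing, so that I can see which one to take. Touch none of the jars, and leave the other things on the worktop alone.

Things in the scene. Friction and masses are not known exactly. Their poses are not given: they have to be found in the camera images.
- cover (a joint): the spice box's clear cover, sliding level along the box: 0 = shut over the jars, 0.185 = fully open against its stop, all jars uncovered; 0.175 and more counts as fully open. Starts anywhere from 0 to 0.04. It slides towards the box's own -y with about 2 N of friction and stays where it is left
- cover_bar (a point): middle of the top face of the cover's wooden cross-bar, 131 mm above the worktop. The bar is 104 mm long (box x), 14 mm thick (box y) and stands 24 mm proud of the cover's top face (107 mm above the worktop). Axes as the box's. The cover reaches 132 mm from here to box +y and 68 mm to -y; pushing the bar towards box -y opens it
- spicebox: light wooden spice box, fixed to the worktop, 160 x 420 mm, sides 108 mm high with 3 mm rails on them (111 mm). Origin: centre of its underside; x across, y along, z up; turned up to 0.3 rad about z from the world axes. +y half: six jars, two rows of three, under the clear cover. -y half: two shut drawers in the front under a wooden deck, over which the cover slides open
- jar_red: spice jar with a red lid, 44 mm across and 84 mm high, loose in the box (its foot 8 mm, its lid's top 92 mm above the worktop); origin: centre of its underside. The six jars are about 64 to 70 mm apart and any may stand in any of the six places
- jar_yellow: spice jar with a yellow lid, 44 mm across and 84 mm high, loose in the box (its foot 8 mm, its lid's top 92 mm above the worktop); origin: centre of its underside. The six jars are about 64 to 70 mm apart and any may stand in any of the six places
- jar_green: spice jar with a green lid, 44 mm across and 84 mm high, loose in the box (its foot 8 mm, its lid's top 92 mm above the worktop); origin: centre of its underside. The six jars are about 64 to 70 mm apart and any may stand in any of the six places
- jar_blue: spice jar with a blue lid, 44 mm across and 84 mm high, loose in the box (its foot 8 mm, its lid's top 92 mm above the worktop); origin: centre of its underside. The six jars are about 64 to 70 mm apart and any may stand in any of the six places
- jar_white: spice jar with a white lid, 44 mm across and 84 mm high, loose in the box (its foot 8 mm, its lid's top 92 mm above the worktop); origin: centre of its underside. The six jars are about 64 to 70 mm apart and any may stand in any of the six places
- jar_black: spice jar with a black lid, 44 mm across and 84 mm high, loose in the box (its foot 8 mm, its lid's top 92 mm above the worktop); origin: centre of its underside. The six jars are about 64 to 70 mm apart and any may stand in any of the six places
- jar_red_top (a point): centre of the top of the red lid (flat, 44 mm across, 92 mm above the worktop), z up
- ghee_jar: bystander: big yellow jar with white lid, 86 mm across, 125 mm high, loose beside the box; origin: centre of its underside
- spray: bystander: pink trigger-spray bottle with blue head, 76 mm across, 239 mm high, loose; origin: centre of its underside
- jug: bystander: translucent white measuring jug, 108 mm across (150 mm with its handle), 130 mm high, loose; origin: centre of its underside
- sponge: bystander: yellow sponge, 70 x 110 x 35 mm, loose; origin: centre of its underside

How it is judged (in metres and radians):
On the way, in this order (a step that is already met when the one before it is completed fails the run):
1. the clear cover is pushed fully open (value of joint cover above 0.172 m), for 0.2 s.
2. the fingertips point at the red lid from just above it, for 1.5 s (horizontal distance between the grasp point and jar_red_top below 0.02 m and z of the grasp point in the frame of jar_red_top between 0.022 and 0.075 m and value of joint cover above 0.172 m), for 1.5 s.
At the end, for the whole second after the job is handed in: The cover is open by more than 172 mm of its 185 mm and at rest; the TCP is still within 20 mm sideways of the middle of the red lid and 22 to 75 mm above it (fingertips about 3 to 56 mm); every spice jar is within 10 mm, and every other loose thing within 15 mm, of where it began (all of step 2 and velocity of joint cover below 0.01 m/s and distance of each of jar_red, jar_yellow, jar_green, jar_blue, jar_white, jar_black from where it was at the start of the episode below 0.01 m and distance of each of ghee_jar, spray, jug, sponge from where it was at the start of the episode below 0.015 m); the robot touches nothing.
It fails at once if a spice jar is touched (contact force between any of the fingers, the arm and jar_red above 0.5 N or contact force between any of the fingers, the arm and jar_yellow above 0.5 N or contact force between any of the fingers, the arm and jar_green above 0.5 N or contact force between any of the fingers, the arm and jar_blue above 0.5 N or contact force between any of the fingers, the arm and jar_white above 0.5 N or contact force between any of the fingers, the arm and jar_black above 0.5 N).
It fails at once if a spice jar is lifted, shifted or tipped (distance of any of jar_red, jar_yellow, jar_green, jar_blue, jar_white, jar_black from where it was at the start of the episode above 0.012 m or angle between any of jar_red, jar_yellow, jar_green, jar_blue, jar_white, jar_black's own z axis and vertical above 0.15 rad).
It fails at once if the cover is gripped or shoved hard (more than 30 N) (contact force between the fingers and cover above 30 N).
It fails at once if another thing on the worktop is touched, moved or tipped (distance of any of ghee_jar, spray, jug, sponge from where it was at the start of the episode above 0.015 m or angle between any of ghee_jar, spray, jug, sponge's own z axis and vertical above 0.15 rad or contact force between any of the fingers, the arm and ghee_jar above 0.5 N or contact force between any of the fingers, the arm and spray above 0.5 N or contact force between any of the fingers, the arm and jug above 0.5 N or contact force between any of the fingers, the arm and sponge above 0.5 N).
It also fails if it takes over 45 s, if anything falls off the work surface, if the arm or the gripper's body presses on something with over 40 N, if the wrist force passes 120 N, or if a joint passes its speed limit or range.

### The arm

A 6-joint arm with a two-finger parallel gripper is mounted at the origin on the work surface. World frame = base frame: x ahead of the robot, y to its left, z up, the work surface at z = 0. Lengths are in mm, angles in degrees, forces in N, time in s.
With the tool pointing down it reaches from about 350 to 850 mm from the base axis. Payload 8.1 kg.
Tool frame: the origin (TCP) lies between the finger pads, 19 mm behind the fingertips; this is the grasp point; z points along the fingers, y is the line along which they close (so a half turn about z gives the same grasp; the last joint's range is limited). The gripper opens to 85 mm and grips with 20 to 120 N. Pads are 22 mm wide; open, the fingers measure 114 mm over their backs; the gripper's body (76 mm by 85 mm) begins 54 mm behind the grasp point. The pads swing forward as they close: fully open they stand 13 mm farther back than shut.
Start: joints at [-75.653, 7.471, 85.268, -0, 87.261, -4.893], TCP at [197.735, -566.486, 249.992] pointing down, gripper open.
Joint ranges: [-169.43, 169.43], [-51.17, 129.36], [1.28, 143.12], [-76.62, 256.62], [0, 156.53], [-152.29, 152.29]. Speed limits (degrees/s): [136.94, 136.94, 159.86, 180, 180, 180].

### API

Orientations are given as [roll, pitch, yaw] about the fixed x, y, z axes, in that order (R = Rz(yaw) Ry(pitch) Rx(roll)).
In Python, from bench import sense, snapshot, order, finder gives the robot as it stands.
- The arm moves only by the tool send_rows, never from a script. Its argument "steps" is a list of rows, each a list of 2 entries, a list of its own where there are three numbers: the shift along the world's x, y, z in units of 30 mm (1.0 is 30 mm), then the turn, a rotation vector about the world's x, y, z in rad. In form: [[[dx, dy, dz], [wx, wy, wz]], ...]. A call has 1 to 10 rows; each row is the pose to reach, as a shift and turn from the pose commanded when the call began; what a row does not reach only later rows make up. A row lasts 1/8 s, in which the tool goes at most 62.5 mm and 10.7 degrees, less where a joint would pass 70% of its speed; a pose out of reach is approached as far as the arm can. A call with a gripper value outside its range is refused whole. "fingers" is the closure, from 0 (fully open) to 1 (shut), set as the call begins (left out, the last holds). The fingers move at their own pace and stop on an object; "squeeze" is the grip in N (left out, the last holds). Time passes only in rows, so rows that repeat a pose let the fingers close. It gives the time, the measured TCP pose, the force, the opening and the grip force at its end, in the units of the state.
- sense(): the state, without advancing time (a new reading comes with each control period).
- snapshot(name): name is "side" or "top"; returns a dict with "img" (480x640x3 uint8, red, green, blue), "K" (3x3 intrinsics, pixels), "pose" (4x4, takes a point from camera to world coordinates). Camera axes: x right, y up, looking along -z (the intrinsics and any distortion apply to the point x, -y, -z); pixel columns grow to the right and rows downward; lengths in mm; the calibration is good to about 2 mm. A picture is of the moment at which its call begins. There is no depth.
- order.hand_in(): hands the job in; it is judged then, once.
Trained networks look in the newest picture that a camera, given by its name, has taken for a name from the list of things; names that differ only in an ending like _2 or _b are one class to them, and where a whole thing is asked for, a point or a joint stands for the part that bears it (a point fixed in the world has none). Each returns a list of dicts, best first, with "confidence" (0 to 1); they miss things now and then, are a little off and sometimes report something else, mostly with a low value. They report only what shows in the picture. A call takes as long as a camera call.
- finder.find_in(label, camera): "box" ([left, top, width, height] as shares, 0 to 1, of the picture: columns of its width, rows of its height, round what is visible of it).
- finder.trace(label, camera): "mask" (480x640 bool, what is visible of it) and "box" ([left, top, width, height] as shares, 0 to 1, of the picture: columns of its width, rows of its height, round what is visible of it).
- finder.pinpoint(label, camera): "at" ([column, row] as shares, 0 to 1, of the picture: columns of its width, rows of its height: a listed point, or the origin of a listed thing).
The state is a dict: "time": time; "joint_pos": joint angles; "qd": joint speeds; "joint_efforts": joint torques, N m; "tool_pos": TCP position; "tcp_rot": TCP orientation; "ft_force": force on the tool from outside, world axes, zero at the start; "wrist_torque": the same for the moment, N m; "finger_gap": finger opening in mm; "grip_force": force on a finger pad.
Only numpy, scipy, OpenCV 4.12 (cv2) and the standard library are available. Lean on these libraries where they do the work, as an engineer would, in place of code of your own. Each camera call takes 0.05 s, during which the arm holds its last target. There are 200 camera calls.

## Working session

There is one attempt and no reset: what is moved stays moved. The work goes in short steps, Python scripts to look and compute and a tool call to move; the robot and the scene stay as the last step left them, time stands still between calls to the robot, and variables do not carry over. Pictures are saved under pics/ and viewed, at most 10 in all, crops included, and the job is handed in when it is done.

Besides the shell and the picture viewer there is one more tool, called after "Request:" by a JSON object that holds its "method" and its "body". send_rows: Moves the arm, as the interface text tells. Its arguments: {"type":"object","properties":{"steps":{"type":"array"},"fingers":{"type":"number"},"squeeze":{"type":"number"}},"required":["steps"]}

```bash
mkdir -p pics; cat > h.py <<'E'
import numpy as np, cv2
from bench import sense, snapshot, order, finder
def ray(s,u,v):
    P=np.array(s["pose"]);K=np.array(s["K"])
    d=np.linalg.inv(K)@[u,v,1]; d=P[:3,:3]@[d[0],-d[1],-d[2]]
    return P[:3,3],d
def at(s,u,v,z):
    o,d=ray(s,u,v); return o+d*(z-o[2])/d[2]
E
python3 - <<'E'
from h import *
np.set_printoptions(precision=1,suppress=True)
print(sense()["tool_pos"],sense()["tcp_rot"],sense()["time"])
for c in("top","side"):
    s=snapshot(c); print(c,s.keys()); print(s["pose"]); cv2.imwrite(f"pics/{c}0.png",s["img"][...,::-1])
    for n,z in(("cover_bar",131),("jar_red_top",92),("spicebox",0),("jar_red",8),("ghee_jar",0),("spray",0),("jug",0),("sponge",0)):
        for r in finder.pinpoint(n,c)[:2]:
            u,v=r["at"][0]*640,r["at"][1]*480
            print(c,n,round(r["confidence"],2),round(u),round(v),at(s,u,v,z))
E
```

```text
[ 197.6 -566.   249. ] [-179.9   -0.    19.2] 0.0
top dict_keys(['img', 'K', 'pose'])
[[  -0.     1.    -0.2  318. ]
 [  -1.    -0.    -0.   -16.6]
 [  -0.     0.2    1.  1459.7]
 [   0.     0.     0.     1. ]]
top cover_bar 0.8 323 250 [535.   30.9 131. ]
top cover_bar 0.23 278 256 [522.  136.5 131. ]
top spicebox 0.96 344 250 [553.9 -19.2   0. ]
top jar_red 0.54 180 211 [663.9 404.5   8. ]
top ghee_jar 0.8 163 269 [514.5 447.9   0. ]
top spray 0.71 178 213 [660.8 413.8   0. ]
top sponge 0.84 510 293 [ 434.6 -438.1    0. ]
side dict_keys(['img', 'K', 'pose'])
[[  -1.     0.    -0.1  477.6]
 [  -0.1   -0.8    0.6  991.3]
 [  -0.     0.6    0.8 1288.6]
 [   0.     0.     0.     1. ]]
side cover_bar 0.74 323 242 [543.8  24.4 131. ]
side spicebox 0.86 324 264 [544.8  -8.1   0. ]
side spicebox 0.6 323 240 [552.8 -92.5   0. ]
side jar_red 0.6 262 408 [654.7 411.3   8. ]
side ghee_jar 0.75 321 425 [520.8 437.5   0. ]
side spray 0.58 263 407 [655.2 404.8   0. ]
side jug 0.82 297 161 [ 654.9 -409.4    0. ]
side sponge 0.85 370 156 [ 428.9 -442.1    0. ]
```

View pics/top0.png

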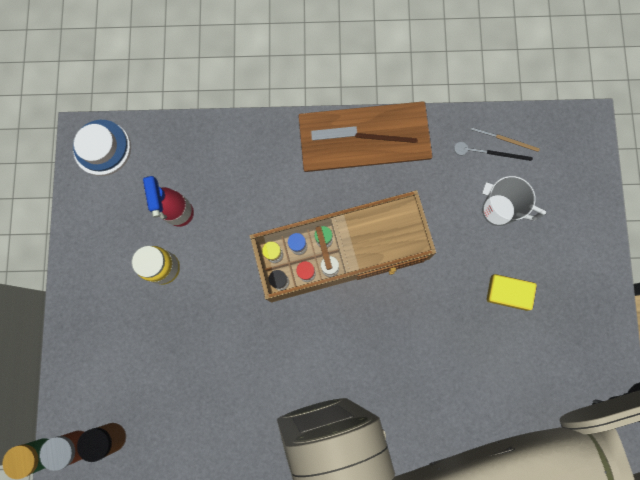

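View pics/side0.png

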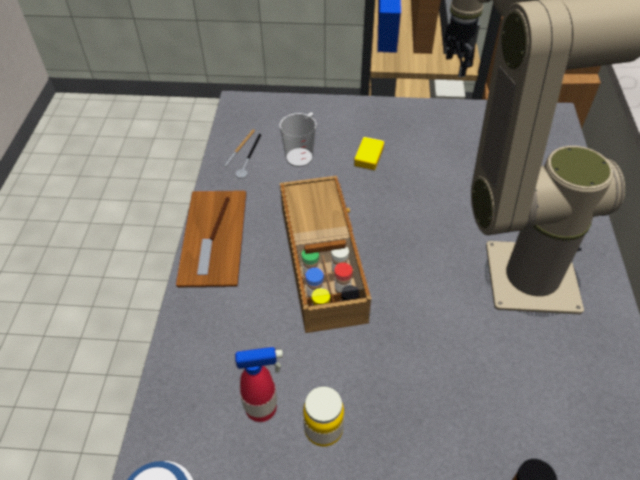

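The top view shows the red lid at (305,270), the bar from about (318,228) to (329,270), and the box corners at about (251,237), (418,194), (433,253) and (268,299). The side view shows the red lid at (343,271) and the bar near (325,243). The bystanders are well clear of the box.

```bash
python3 - <<'E'
from h import *
np.set_printoptions(precision=1,suppress=True)
def blob(s,win):
    x0,y0,x1,y1=win; im=cv2.cvtColor(s["img"],cv2.COLOR_RGB2HSV)[y0:y1,x0:x1]
    m=((im[...,0]<6)|(im[...,0]>174))&(im[...,1]>170)&(im[...,2]>100)
    n,l,st,c=cv2.connectedComponentsWithStats(m.astype(np.uint8)); k=1+st[1:,4].argmax()
    print(st[k],c[k]+[x0,y0]); return c[k]+[x0,y0]
for c,w in(("top",(290,255,320,285)),("side",(328,258,360,284))):
    s=snapshot(c); u,v=blob(s,w); print(c,"red",at(s,u,v,92))
    r=finder.trace("spicebox",c)[0]
    q=cv2.minAreaRect(np.argwhere(r["mask"])[:,::-1].astype(np.float32))
    pts=cv2.boxPoints(q)
    if c=="top":
        for p in pts: print("corner",p,at(s,*p,111))
        for p in[(251,237),(418,194),(433,253),(268,299)]: print("eye",at(s,*p,111))
    for r in finder.pinpoint("cover_bar",c)[:1]:
        print("bar",at(s,r["at"][0]*640,r["at"][1]*480,131))
a=snapshot("top")["img"][185:310,240:445,::-1]
cv2.imwrite("pics/crop.png",cv2.resize(a,None,fx=3.9,fy=3.9,interpolation=cv2.INTER_CUBIC))
E
```

```text
Traceback (most recent call last):
ValueError: attempt to get argmax of an empty sequence
```

Under the clear cover the colours are paler, so I'll loosen the threshold.

```bash
cat >> h.py <<'E'
def blob(s,win):
    x0,y0,x1,y1=win; im=s["img"][y0:y1,x0:x1].astype(int)
    m=(im[...,0]-np.maximum(im[...,1],im[...,2]))>70
    n,l,st,c=cv2.connectedComponentsWithStats(m.astype(np.uint8)); k=1+st[1:,4].argmax()
    print(st[k],c[k]+[x0,y0]); return c[k]+[x0,y0]
E
python3 - <<'E'
from h import *
np.set_printoptions(precision=1,suppress=True)
for c,w in(("top",(290,255,318,285)),("side",(328,258,360,284))):
    s=snapshot(c); u,v=blob(s,w); print(c,"red",at(s,u,v,92))
    if c=="top":
        r=finder.trace("spicebox",c)[0]
        pts=cv2.boxPoints(cv2.minAreaRect(np.argwhere(r["mask"])[:,::-1].astype(np.float32)))
        for p in pts: print("corner",p,at(s,*p,111))
        for p in[(251,237),(418,194),(433,253),(268,299)]: print("eye",at(s,*p,111))
        a=s["img"][185:310,240:445,::-1]
        cv2.imwrite("pics/crop.png",cv2.resize(a,None,fx=3.9,fy=3.9,interpolation=cv2.INTER_CUBIC))
    r=finder.pinpoint("cover_bar",c)[0]
    print("bar",at(s,r["at"][0]*640,r["at"][1]*480,131))
E
```

```text
[  6   6  18  18 251] [304.8 269.8]
top red [493.2  75.7  92. ]
corner [248.2 234.5] [578.9 209.5 111. ]
corner [419.  189.3] [ 680.9 -204.1  111. ]
corner [438.1 261.6] [ 503.6 -241.1  111. ]
corner [267.3 306.7] [405.6 163.4 111. ]
eye [572.7 202.8 111. ]
eye [ 669.3 -201.2  111. ]
eye [ 524.3 -230.2  111. ]
eye [423.6 161.7 111. ]
bar [542.   35.1 131. ]
[  6   4  19  17 237] [343.2 269.9]
side red [490.8  76.8  92. ]
bar [533.6  27.3 131. ]
```

View pics/crop.png

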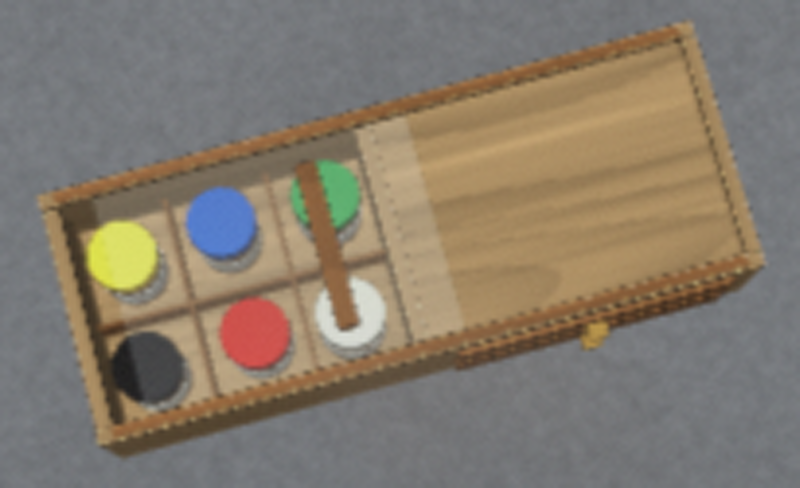

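Request:
{"method": "send_rows", "body": {"steps": [[[0.4,0.75,0],[0,0,-0.01]],[[1.2,2.25,0],[0,0,-0.02]],[[2.0,3.8,0],[0,0,-0.03]],[[2.8,5.3,0],[0,0,-0.04]],[[3.6,6.8,0],[0,0,-0.05]],[[4.4,8.3,0],[0,0,-0.06]],[[5.2,9.8,0],[0,0,-0.07]],[[6.0,11.4,0],[0,0,-0.08]],[[6.8,12.9,0],[0,0,-0.09]],[[7.6,14.4,0],[0,0,-0.09]]], "fingers": 1, "squeeze": 20}}

```text
time: 2.45
tool_pos: [426.4, -132.9, 250.3]
tcp_rot: [180.0, -0.0, 14.1]
ft_force: [0.8, -0.6, 0.1]
finger_gap: 0.2
grip_force: 0.0
```

Request:
{"method": "send_rows", "body": {"steps": [[[0.7,1.3,0],[0,0,0]],[[1.4,2.7,0],[0,0,0]],[[2.1,4.0,0],[0,0,0]],[[2.8,5.3,0],[0,0,0]],[[3.3,6.3,-0.5],[0,0,0]],[[3.5,6.7,-1.2],[0,0,0]],[[3.5,6.7,-2.0],[0,0,0]],[[3.5,6.7,-2.0],[0,0,0]],[[3.5,6.7,-2.0],[0,0,0]]]}}

```text
time: 3.58
tool_pos: [531.1, 66.4, 191.0]
tcp_rot: [180.0, -0.1, 14.1]
ft_force: [0.1, 0.6, 0.4]
finger_gap: 0.2
grip_force: 0.0
```

```bash
python3 - <<'E'
from h import *
np.set_printoptions(precision=1,suppress=True)
print(sense()["tool_pos"])
s=snapshot("side")
r=finder.pinpoint("cover_bar","side"); print([(x["confidence"],at(s,x["at"][0]*640,x["at"][1]*480,131)) for x in r[:2]])
a=s["img"][150:350,230:430,::-1]
cv2.imwrite("pics/c2.png",cv2.resize(a,None,fx=3,fy=3,interpolation=cv2.INTER_CUBIC))
E
```

```text
[531.1  66.4 191. ]
[(0.87, array([542.1,  30.3, 131. ]))]
```

View pics/c2.png

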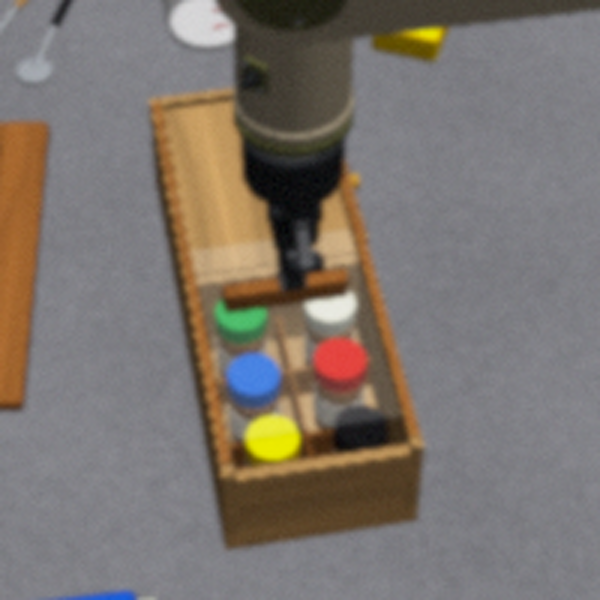

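The fingertips show at about crop (299,285), right at the bar, whose ends are at (225,298) and (348,280). I'll project the model to check that.

```bash
python3 - <<'E'
from h import *
np.set_printoptions(precision=1,suppress=True)
s=snapshot("side");P=np.linalg.inv(np.array(s["pose"]));K=np.array(s["K"])
def pr(p):
    c=P[:3,:3]@p+P[:3,3]; q=K@[c[0],-c[1],-c[2]]; return (q[:2]/q[2]-[230,150])*3
t=np.array(sense()["tool_pos"]); print("tip",pr(t-[0,0,19]))
X=np.array([.970,.242,0]);Y=np.array([-.242,.970,0])
for b in([538.6,29.4,131],[542,30.3,131]):
  b=np.array(b)
  for sx in(-52,52): print(sx,[pr(b+sx*X+o) for o in(-7*Y,7*Y,7*Y-[0,0,24])])
E
```

```text
tip [291.1 284.5]
-52 [array([345.5, 266.8]), array([348.9, 279.6]), array([348.1, 298.1])]
52 [array([221.3, 284.2]), array([224. , 297.1]), array([224.7, 315.5])]
-52 [array([341.3, 267.4]), array([344.7, 280.2]), array([344. , 298.7])]
52 [array([217. , 284.8]), array([219.7, 297.8]), array([220.5, 316.2])]
```

The projection agrees with the estimate of the bar at (538.6, 29.4), so I'll descend behind it.

Request:
{"method": "send_rows", "body": {"steps": [[[0,0,-0.4],[0,0,0]],[[0,0,-0.9],[0,0,0]],[[0,0,-1.3],[0,0,0]],[[0,0,-1.6],[0,0,0]],[[0,0,-1.8],[0,0,0]],[[0,0,-1.8],[0,0,0]],[[0.03,-0.12,-1.8],[0,0,0]],[[0.06,-0.24,-1.8],[0,0,0]],[[0.09,-0.36,-1.8],[0,0,0]],[[0.12,-0.48,-1.8],[0,0,0]]]}}

```text
time: 4.97
tool_pos: [534.5, 51.8, 136.2]
tcp_rot: [180.0, -0.0, 14.1]
ft_force: [0.1, -0.5, -0.1]
finger_gap: -0.1
grip_force: 0.0
```

Request:
{"method": "send_rows", "body": {"steps": [[[0.03,-0.12,0],[0,0,0]],[[0.07,-0.26,0],[0,0,0]],[[0.1,-0.4,0],[0,0,0]],[[0.14,-0.56,0],[0,0,0]],[[0.18,-0.72,0],[0,0,0]],[[0.22,-0.88,0],[0,0,0]],[[0.26,-1.04,0],[0,0,0]],[[0.3,-1.2,0],[0,0,0]],[[0.34,-1.36,0],[0,0,0]],[[0.38,-1.52,0],[0,0,0]]]}}

```text
time: 6.22
tool_pos: [545.9, 6.2, 136.0]
tcp_rot: [180.0, -0.0, 14.1]
ft_force: [0.6, 2.9, 0.9]
finger_gap: -0.2
grip_force: 1.1
```

Request:
{"method": "send_rows", "body": {"steps": [[[0.04,-0.16,0],[0,0,0]],[[0.08,-0.32,0],[0,0,0]],[[0.12,-0.48,0],[0,0,0]],[[0.16,-0.64,0],[0,0,0]],[[0.2,-0.8,0],[0,0,0]],[[0.24,-0.96,0],[0,0,0]],[[0.28,-1.12,0],[0,0,0]],[[0.32,-1.28,0],[0,0,0]],[[0.36,-1.44,0],[0,0,0]],[[0.4,-1.6,0],[0,0,0]]]}}

```text
time: 7.48
tool_pos: [557.8, -41.8, 136.0]
tcp_rot: [180.0, -0.0, 14.1]
ft_force: [0.6, 2.5, 0.6]
finger_gap: -0.2
grip_force: 1.1
```

Request:
{"method": "send_rows", "body": {"steps": [[[0.04,-0.16,0],[0,0,0]],[[0.08,-0.32,0],[0,0,0]],[[0.12,-0.48,0],[0,0,0]],[[0.16,-0.64,0],[0,0,0]],[[0.2,-0.8,0],[0,0,0]],[[0.24,-0.96,0],[0,0,0]],[[0.28,-1.12,0],[0,0,0]],[[0.3,-1.2,0],[0,0,0]],[[0.3,-1.2,0],[0,0,0]]]}}

```text
time: 8.6
tool_pos: [566.6, -77.9, 135.8]
tcp_rot: [180.0, 0.0, 14.1]
ft_force: [0.4, 0.2, 0.3]
finger_gap: -0.4
grip_force: 0.0
```

```bash
python3 - <<'E'
from h import *
np.set_printoptions(precision=1,suppress=True)
print(sense()["tool_pos"],sense()["ft_force"])
for c in("side","top"):
    s=snapshot(c)
    print(c,[(x["confidence"],at(s,x["at"][0]*640,x["at"][1]*480,131)) for x in finder.pinpoint("cover_bar",c)[:2]])
    if c=="side":
        a=s["img"][150:350,230:430,::-1]
        cv2.imwrite("pics/c3.png",cv2.resize(a,None,fx=3,fy=3,interpolation=cv2.INTER_CUBIC))
E
```

```text
[566.6 -77.9 135.8] [0.4 0.2 0.3]
side [(0.56, array([ 569.1, -103. ,  131. ]))]
top [(0.79, array([ 570.2, -103.4,  131. ]))]
```

View pics/c3.png

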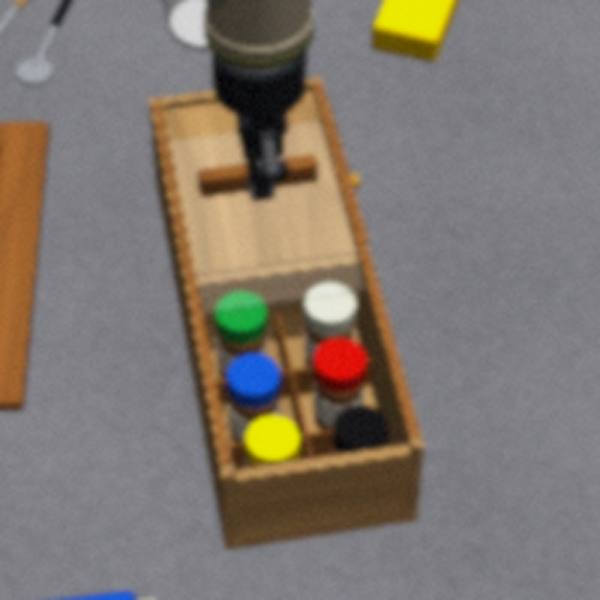

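The picture shows the bar at about crop (258,173), with the fingertips behind it and the cover running smoothly. There is still a gap at the far end, so I'll go on slowly and watch the force.

Request:
{"method": "send_rows", "body": {"steps": [[[0.02,-0.08,0],[0,0,0]],[[0.04,-0.16,0],[0,0,0]],[[0.06,-0.24,0],[0,0,0]],[[0.08,-0.32,0],[0,0,0]],[[0.1,-0.4,0],[0,0,0]]]}}

```text
time: 9.43
tool_pos: [569.6, -89.6, 135.8]
tcp_rot: [-180.0, 0.0, 14.1]
ft_force: [-0.8, 1.0, -0.6]
finger_gap: -0.0
grip_force: 1.0
```

Request:
{"method": "send_rows", "body": {"steps": [[[0.02,-0.08,0],[0,0,0]],[[0.04,-0.16,0],[0,0,0]],[[0.05,-0.2,0],[0,0,0]]]}}

```text
time: 9.8
tool_pos: [571.2, -95.7, 135.9]
tcp_rot: [-180.0, 0.0, 14.1]
ft_force: [-1.5, 1.6, -0.6]
finger_gap: 0.2
grip_force: 1.0
```

Request:
{"method": "send_rows", "body": {"steps": [[[0.01,-0.04,0],[0,0,0]],[[0.02,-0.08,0],[0,0,0]],[[0.025,-0.1,0],[0,0,0]]]}}

```text
time: 10.18
tool_pos: [572.0, -98.5, 136.0]
tcp_rot: [-180.0, 0.0, 14.1]
ft_force: [-1.5, 2.1, -1.2]
finger_gap: -0.1
grip_force: 1.0
```

Request:
{"method": "send_rows", "body": {"steps": [[[0.01,-0.04,0],[0,0,0]],[[0.02,-0.08,0],[0,0,0]],[[0.025,-0.1,0],[0,0,0]]]}}

```text
time: 10.55
tool_pos: [572.8, -101.6, 136.0]
tcp_rot: [180.0, -0.0, 14.1]
ft_force: [-1.3, 1.3, -1.2]
finger_gap: 0.4
grip_force: 1.0
```

Request:
{"method": "send_rows", "body": {"steps": [[[0.01,-0.04,0],[0,0,0]],[[0.02,-0.08,0],[0,0,0]],[[0.025,-0.1,0],[0,0,0]]]}}

```text
time: 10.92
tool_pos: [573.2, -103.2, 135.9]
tcp_rot: [-179.9, 0.0, 14.1]
ft_force: [-3.4, 9.6, 1.5]
finger_gap: -0.0
grip_force: 5.1
```

Force rise of about 10 N: the cover is against its stop. I'll back off and lift.

Request:
{"method": "send_rows", "body": {"steps": [[[-0.06,0.24,0],[0,0,0]],[[-0.15,0.6,0.1],[0,0,0]],[[-0.3,1.2,0.8],[0,0,0]],[[-0.5,2.0,1.8],[0,0,0]],[[-0.7,2.8,2.5],[0,0,0]],[[-0.7,2.8,2.5],[0,0,0]]]}}

```text
time: 11.68
tool_pos: [553.7, -19.1, 213.9]
tcp_rot: [179.9, -0.3, 14.2]
ft_force: [-0.2, -0.1, -0.4]
finger_gap: -0.1
grip_force: 0.0
```

```bash
python3 - <<'E'
from h import *
np.set_printoptions(precision=1,suppress=True)
print(sense()["tool_pos"],sense()["ft_force"])
for c,w in(("side",(328,258,360,284)),("top",(290,255,325,285))):
    s=snapshot(c); u,v=blob(s,w); print("red",at(s,u,v,92))
    print(c,[(x["confidence"],at(s,x["at"][0]*640,x["at"][1]*480,131)) for x in finder.pinpoint("cover_bar",c)[:1]])
    print([(x["confidence"],at(s,x["at"][0]*640,x["at"][1]*480,92)) for x in finder.pinpoint("jar_red_top",c)[:2]])
E
```

```text
[553.7 -19.1 213.9] [-0.2 -0.1 -0.4]
[  6   4  19  18 264] [343.1 270.2]
red [491.   77.8  92. ]
side [(0.67, array([ 577.2, -123.9,  131. ]))]
[(0.72, array([488.7, 136.9,  92. ])), (0.65, array([482.7,  76.4,  92. ]))]
[18  8  6 16 69] [310.4 270.6]
red [491.1  62.4  92. ]
top [(0.71, array([ 573.3, -127.8,  131. ]))]
[(0.42, array([491.1,  81.2,  92. ])), (0.28, array([ 639.3, -397.4,   92. ]))]
```

Request:
{"method": "send_rows", "body": {"steps": [[[-0.4,0.6,0],[0,0,0]],[[-1.0,1.6,0],[0,0,0]],[[-1.6,2.5,0],[0,0,0]],[[-2.05,3.2,0],[0,0,0]],[[-2.05,3.2,-0.4],[0,0,0]],[[-2.05,3.2,-0.9],[0,0,0]],[[-2.05,3.2,-1.4],[0,0,0]],[[-2.05,3.2,-1.8],[0,0,0]],[[-2.05,3.2,-1.8],[0,0,0]]]}}

```text
time: 13.1
tool_pos: [490.1, 75.1, 155.2]
tcp_rot: [-180.0, 0.2, 14.0]
ft_force: [0.2, 0.3, 0.5]
finger_gap: -0.1
grip_force: 0.0
```

```bash
python3 - <<'E'
from h import *
print(sense()["tool_pos"])
s=snapshot("side")
a=s["img"][150:350,230:430,::-1]
cv2.imwrite("pics/c4.png",cv2.resize(a,None,fx=3,fy=3,interpolation=cv2.INTER_CUBIC))
E
```

```text
[490.07578553  75.12104356 155.21487119]
```

View pics/c4.png

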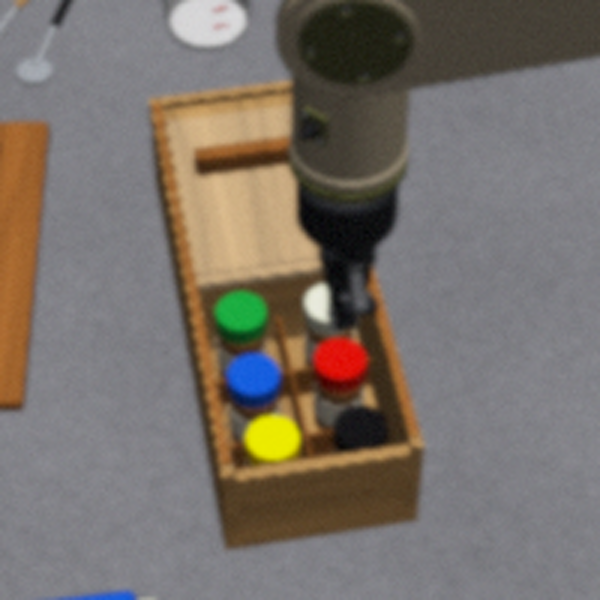

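The fingertips show at crop (343,325), lined up above the red lid at (340,360), and the cover is open with the bar at the far end. I'll descend the last bit and hold.

Request:
{"method": "send_rows", "body": {"steps": [[[0.03,0.05,-0.3],[0,0,0]],[[0.05,0.05,-0.6],[0,0,0]],[[0.05,0.05,-0.8],[0,0,0]],[[0.05,0.05,-0.8],[0,0,0]],[[0.05,0.05,-0.8],[0,0,0]],[[0.05,0.05,-0.8],[0,0,0]],[[0.05,0.05,-0.8],[0,0,0]],[[0.05,0.05,-0.8],[0,0,0]],[[0.05,0.05,-0.8],[0,0,0]],[[0.05,0.05,-0.8],[0,0,0]]]}}

```text
time: 14.4
tool_pos: [492.5, 77.0, 133.0]
tcp_rot: [180.0, 0.0, 14.1]
ft_force: [0.7, 0.1, 0.6]
finger_gap: -0.3
grip_force: 0.0
```

Request:
{"method": "send_rows", "body": {"steps": [[[0,0,0],[0,0,0]],[[0,0,0],[0,0,0]],[[0,0,0],[0,0,0]],[[0,0,0],[0,0,0]],[[0,0,0],[0,0,0]],[[0,0,0],[0,0,0]],[[0,0,0],[0,0,0]],[[0,0,0],[0,0,0]],[[0,0,0],[0,0,0]],[[0,0,0],[0,0,0]]]}}

```text
time: 15.65
tool_pos: [492.5, 77.0, 133.0]
tcp_rot: [180.0, 0.0, 14.1]
ft_force: [-0.5, 0.2, -0.4]
finger_gap: 0.1
grip_force: 0.0
```

Request:
{"method": "send_rows", "body": {"steps": [[[0,0,0],[0,0,0]],[[0,0,0],[0,0,0]],[[0,0,0],[0,0,0]],[[0,0,0],[0,0,0]],[[0,0,0],[0,0,0]],[[0,0,0],[0,0,0]],[[0,0,0],[0,0,0]],[[0,0,0],[0,0,0]],[[0,0,0],[0,0,0]],[[0,0,0],[0,0,0]]]}}

```text
time: 16.9
tool_pos: [492.5, 77.0, 133.0]
tcp_rot: [-180.0, 0.0, 14.1]
ft_force: [0.4, 0.1, 0.0]
finger_gap: -0.0
grip_force: 0.0
```

```bash
python3 - <<'E'
from h import *
print(sense()["tool_pos"],sense()["ft_force"],sense()["time"])
s=snapshot("side")
a=s["img"][150:350,230:430,::-1]
cv2.imwrite("pics/c5.png",cv2.resize(a,None,fx=3,fy=3,interpolation=cv2.INTER_CUBIC))
E
```

```text
[492.48016819  77.0190915  132.98396169] [0.36246153 0.0983566  0.03497084] 16.9
```

View pics/c5.png

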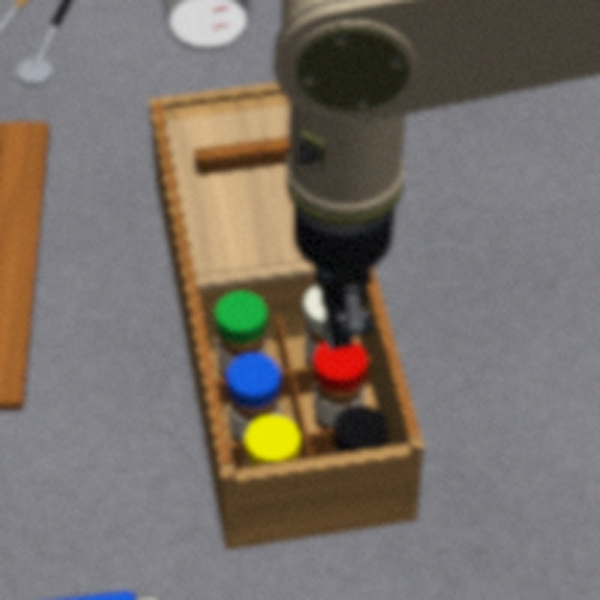

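The fingertips are at crop (342,345), just above the red lid at (341,362). The cover is open, the jars haven't moved, and the arm has held still for over 2.5 s.

```bash
python3 -c "
from bench import order
print(order.hand_in())"
```

```text
the job is handed in; nothing more can be done
None
```

The cover is pushed fully open against its stop, and the job is handed in with the arm still pointing at the red-lidded chilli jar, fingertips about 2 cm above the lid; I saw no jar or other item move or get touched.

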